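# Open the ratchet stop of a display stand

### The job

Make room for more gift boxes in the display stand: with the fingertips, press down the ratchet release pad of the sliding stop and, keeping it pressed, push the stop back along its bar, away from the boxes, until it is fully home against the block at the end of the bar. Then let go so that the release pad springs back up. Do not pinch or lift anything, and leave the boxes in the stand and the cup and bowl beside it where they are.

Things in the scene. Friction and masses are not known exactly. Their poses are not given: they have to be found in the camera images.
- stand: Display stand fixed to the table: brown deck 190 x 370 x 8 mm; origin at the centre of its underside. Its +y runs along the bar from the fixed end (dark upright plate at y = -166, top 98 mm high) to the end block (x +50, y +164, top 48 mm high). Steel bar at x = +50, 30 to 46 mm high, ratchet teeth every 14 mm beneath. Boxes stand in a lane at x = -35. The stop opens along +y.
- stop (a joint): Sliding stop's position along the bar, m: 0 nearest the boxes, 0.14 fully home at the end block; grows along stand +y. Its upright front face is at stand y = -20 mm + this value. The ratchet blocks it towards +y (after up to 14 mm of play) unless the release pad is kept pressed by more than about 4 mm; once free it slides with about 2 N of friction and 8 N per m/s of damping.
- release (a joint): Travel of the release pad, m: 0 up, 0.007 fully pressed. It moves straight down; a spring returns it. It takes about 3 N to start and 6 N fully down; more than 0.005 counts as pressed.
- release_top (a point): Centre of the top of the release pad: grey with thin dark ribs, 40 (stand x) x 42 mm (stand y), on the stop's black carriage over the bar. Top 80 mm above the table, 73 mm when pressed. It rides with the stop, whose front face rises 24 mm from this point along stand +y up to 120 mm above the table: a fingertip on the pad can push on that face. Nothing borders its other sides.
- stop_front: Front board of the sliding stop, pale wood, facing the boxes: upright, 150 mm along stand x (stand x = -76 to +74), 6 mm thick, from 12 to 120 mm above the table. Its axes are those of the stand; its origin is not on the board but on the table at stand x = 0, y = stop.
- stop_back: Dark steel back of the same board, 4 mm thick, touching it from behind (board and back together 10 mm). Same origin and axes as stop_front.
- gift0: Wooden lidded gift box, 76 (stand x) x 56 (stand y) x 56 mm high, 0.13 to 0.25 kg, loose on the deck between fixed end and stop, top 64 mm above the table; the one next to the fixed end. Origin at the centre of its underside, z up. Leave it alone.
- gift1: The second gift box, the same, next to the first on the side of the stop. Leave it alone.
- cup: White open tea cup, 72 mm across, 70 mm high, standing loose on the table beside the stand on its far side from the robot. Origin at the centre of its underside, z up. Leave it alone.
- bowl: Small bluish ceramic bowl, 100 mm across, 50 mm high, standing loose on the table beside the stand on its far side from the robot (cup and bowl swap places). Origin at the centre of its underside, z up. Leave it alone.

How it is judged (in metres and radians):
On the way, in this order (a step that is already met when the one before it is completed fails the run):
1. the release pad is pressed while the stop is still near the boxes (value of joint release above 0.005 m and value of joint stop below 0.09 m), for 0.1 s.
2. the stop is pushed back, fully home against the end block (value of joint stop above 0.135 m), for 0.1 s.
At the end, for the whole second after the job is handed in: The stop is within 5 mm of fully home (joint above 0.135 m), the release pad is up again (within 2 mm), both gift boxes stand within 12 mm of where they were, the cup and the bowl within 20 mm, all at rest (value of joint stop above 0.135 m and value of joint release below 0.002 m and distance of each of gift0, gift1 from where it was at the start of the episode below 0.012 m and angle between each of gift0, gift1's own z axis and vertical below 0.15 rad and distance of each of cup, bowl from where it was at the start of the episode below 0.02 m and linear speed of each of gift0, gift1, cup, bowl below 0.02 m/s); the robot touches nothing.
It fails at once if a gift box in the stand is shifted by more than 12 mm, lifted or carried (distance of any of gift0, gift1 from where it was at the start of the episode above 0.012 m).
It fails at once if a gift box in the stand is tipped over (angle between any of gift0, gift1's own z axis and vertical above 0.25 rad).
It fails at once if the cup or the bowl is shifted by more than 20 mm, lifted or carried (distance of any of cup, bowl from where it was at the start of the episode above 0.02 m).
It fails at once if the stop is pinched: fingers press on its front and its back at once (contact force between the fingers and stop_front above 1.5 N and contact force between the fingers and stop_back above 1.5 N).
It also fails if it takes over 35 s, if anything falls off the work surface, if the arm or the gripper's body presses on something with over 40 N, if the wrist force passes 120 N, or if a joint passes its speed limit or range.

### The arm

A 6-joint arm with a two-finger parallel gripper is mounted at the origin on the work surface. World frame = base frame: x ahead of the robot, y to its left, z up, the work surface at z = 0. Lengths are in mm, angles in rad, forces in N, time in s.
With the tool pointing down it reaches from about 300 to 775 mm from the base axis. Payload 14.6 kg.
Tool frame: the origin (TCP) lies between the finger pads; the fingertips stand 8 mm ahead of it and the grasp point (between the pads) lies 11 mm behind it; z points along the fingers, y is the direction in which the jaws open and shut (so a half turn about z gives the same grasp; the last joint's range is limited). The gripper opens to 94 mm and grips with 3 to 60 N. Pads are 16 mm wide; open, the fingers measure 119 mm over their backs; the gripper's body (75 mm by 177 mm) begins 78 mm behind the grasp point.
Start: joints at [-1.386, 0.3, 1.521, -0, 1.321, -0.067], TCP at [137.025, -532.648, 213.446] pointing down, gripper open.
Joint ranges: [-3.03, 3.03], [-0.79, 2.21], [0.23, 2.52], [-1.04, 4.18], [0, 3.07], [-2.55, 2.55]. Speed limits (rad/s): [2.22, 2.22, 2.57, 3.14, 3.14, 3.14].

### API

Orientations are given as [roll, pitch, yaw] about the fixed x, y, z axes, in that order (R = Rz(yaw) Ry(pitch) Rx(roll)).
In Python, from cell import manip, cams, models gives the robot as it stands. The module is installed in compiled form; this text tells all that it offers.
- The arm moves only by the shell command python3 -m pendant 'ROWS' [OPENING] [FORCE]. ROWS is JSON, a list that holds one entry, the list of rows, each a list of 4 numbers: the shift along the tool's x, y, z in cm, then the turn about the tool's z in rad. In form: [[[x, y, z, roll], ...]]. A call has 1 to 5 rows; each row is the pose to reach, as a shift and turn from the pose commanded when the call began, along the tool's axes at that moment; what a row does not reach only later rows make up. A row lasts 1/10 s, in which the tool goes at most 50 mm and 8.59 degrees, less where a joint would pass 70% of its speed; a pose out of reach is approached as far as the arm can. A call with a gripper value outside its range is refused whole. OPENING is the opening, from -1 (shut) to 1 (fully open), so that 0 is half open, set as the call begins (- or left out, the last holds). The fingers move at their own pace and stop on an object; FORCE is the grip in N (left out, the last holds). Time passes only in rows, so rows that repeat a pose let the fingers close. It gives the time, the measured TCP pose, the force and the opening at its end, in the units of the state.
- manip.read_state(): the state, without advancing time (a new reading comes with each control period).
- cams.camera(name): name is "side" or "top" or "wrist"; returns a dict with "frame" (420x560x3 uint8, red, green, blue), "K" (3x3 intrinsics, pixels), "D" ([k1, k2, p1, p2, k3] as OpenCV has them; the pictures are not rectified), "pose" (4x4, takes a point from camera to world coordinates). Camera axes: x right, y down, z forward; pixel columns grow to the right and rows downward; lengths in mm; the calibration is good to about 2 mm. A picture is of the moment at which its call begins. There is no depth.
- manip.sign_off(): hands the job in, once; it reports no verdict.
Trained networks look in the newest picture that a camera, given by its name, has taken for a name from the list of things; names that differ only in an ending like _2 or _b are one class to them, and where a whole thing is asked for, a point or a joint stands for the part that bears it (a point fixed in the world has none). Each returns a list of dicts, best first, with "score" (0 to 1); they miss things now and then, are a little off and sometimes report something else, mostly with a low value. They report only what shows in the picture. A call takes as long as a camera call.
- models.regions_of(camera, name): "pixels" (420x560 bool, what is visible of it) and "point" ([column, row] in pixels, amid what is visible of it).
The state is a dict: "clock": time; "joints": joint angles; "qd": joint speeds; "effort": joint torques, N m; "eef_pos": TCP position; "eef_rot": TCP orientation; "wrist_force": force on the tool from outside, world axes, zero at the start; "moment": the same for the moment, N m; "finger_gap": finger opening in mm.
Only numpy, scipy, OpenCV 4.12 (cv2) and the standard library are available. Lean on these libraries where they do the work, as an engineer would, in place of code of your own. Each camera call takes 0.05 s, during which the arm holds its last target.

## Working session

There is one attempt and no reset: what is moved stays moved. The work goes in short steps, Python scripts to look and compute and a shell command to move; the robot and the scene stay as the last step left them, time stands still between calls to the robot, and variables do not carry over. Pictures are saved under pics/ and viewed, and the job is handed in when it is done.

```bash
mkdir -p pics
python3 - <<'E'
from cell import manip,cams,models
import cv2,numpy as np
s=manip.read_state();print(s)
for n in("top","side"):
    c=cams.camera(n);cv2.imwrite(f"pics/{n}0.png",c["frame"][:,:,::-1])
    print(n,c["K"],c["D"],c["pose"])
    for t in("release_top","stop_front","stop_back","gift0","cup","bowl","stand"):
        print(t,[(round(r["score"],2),r["point"],r["pixels"].sum()) for r in models.regions_of(n,t)])
E
```

```text
{'clock': 0.0, 'joints': array([-1.38556594e+00,  3.00457996e-01,  1.52158349e+00, -1.16453879e-05,
        1.32068649e+00, -6.66072606e-02]), 'qd': array([ 2.44719165e-03,  1.11452807e-03,  4.58822221e-04, -1.73675569e-05,
        5.58915205e-04,  8.06348799e-05]), 'effort': array([ 2.23850970e-03, -5.31804907e+01, -3.52735376e+01,  7.09088054e-02,
        2.43287114e-02, -1.07484975e-04]), 'eef_pos': array([ 136.99523387, -532.40563851,  212.89249187]), 'eef_rot': array([-3.14045910e+00, -6.43101867e-05,  2.51840500e-01]), 'wrist_force': array([-0.21305626, -0.32106246, -0.49111   ]), 'moment': array([-0.0217543 ,  0.02495903, -0.0280693 ]), 'finger_gap': 93.82913223416048}
top [[446.67819199   0.         279.7700935 ]
 [  0.         446.67819199 209.61303068]
 [  0.           0.           1.        ]] [-0.11712559  0.          0.          0.          0.        ] [[ 1.13410255e-02 -9.94048118e-01  1.08349993e-01  4.96054252e+02]
 [-9.99767315e-01 -9.28395119e-03  1.94710894e-02  1.19003861e+01]
 [-1.83492838e-02 -1.08545604e-01 -9.93922107e-01  7.43075701e+02]
 [ 0.00000000e+00  0.
[... 569 characters left out ...]
9  0.          0.          0.          0.        ] [[-8.98548584e-01 -2.79867211e-01  3.38060329e-01  3.65477776e+02]
 [-4.38867538e-01  5.68790486e-01 -6.95609565e-01  4.66769662e+02]
 [ 2.39281024e-03 -7.73402694e-01 -6.33910520e-01  5.03870150e+02]
 [ 0.00000000e+00  0.00000000e+00  0.00000000e+00  1.00000000e+00]]
release_top []
stop_front [(0.59, [298.1, 235.5], np.int64(306))]
stop_back [(0.83, [307.1, 260.5], np.int64(4673))]
gift0 [(0.95, [322.9, 224.1], np.int64(1121)), (0.82, [323.7, 201.1], np.int64(863))]
cup [(0.55, [188.3, 305.7], np.int64(2754))]
bowl [(0.96, [211.0, 200.7], np.int64(1744)), (0.53, [323.9, 201.5], np.int64(871))]
stand [(0.86, [297.3, 299.9], np.int64(23327))]
```

View pics/top0.png

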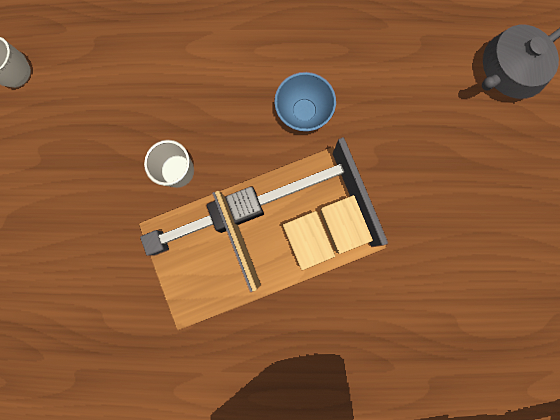

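View pics/side0.png

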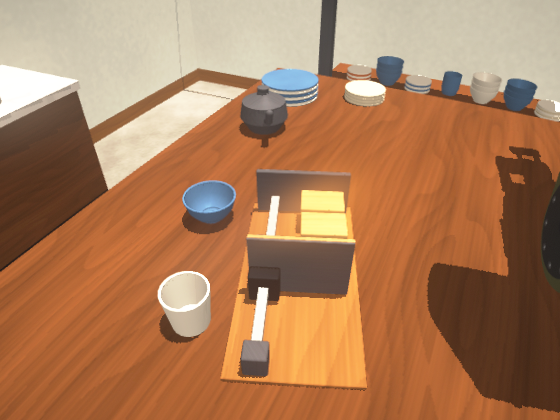

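The top view shows the pad at about (243,204), the board from (218,193) to (254,290), the end block at (152,242) and the boxes at right. I'll zoom in to get corners.

Run:
```python
import cv2
a=cv2.imread("pics/top0.png")[130:340,125:395]
cv2.imwrite("pics/top0z.png",cv2.resize(a,None,fx=2.85,fy=2.85,interpolation=cv2.INTER_CUBIC))
```

```text
(no output)
```

View pics/top0z.png

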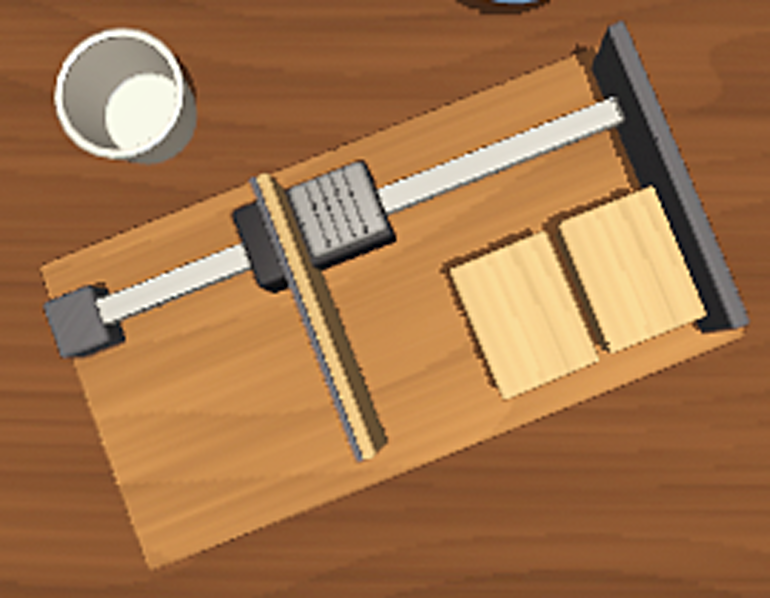

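```bash
cat > h.py <<'E'
import numpy as np
Rz=lambda a:np.array([[np.cos(a),-np.sin(a),0],[np.sin(a),np.cos(a),0],[0,0,1]])
E
python3 - <<'E'
from cell import manip,cams,models
import cv2,numpy as np
from scipy.optimize import least_squares
from h import Rz
c=cams.camera("top");T=np.linalg.inv(c["pose"])
P=[((41,267),(95,185,8),0),((149,569),(-95,185,8),0),((742,340),(-95,-185,8),0),
((268,175),(74,-20,120),1),((377,450),(-76,-20,120),1),((362,161),(70,-65,80),1),((382,219),(30,-65,80),1)]
uv=np.array([p[0] for p in P])/2.85+[125,130]
X=np.array([p[1] for p in P],float);f=np.array([p[2] for p in P])
def W(p):
    Y=X.copy();Y[:,1]+=f*p[3]*1
    return Y@Rz(p[2]).T+[p[0],p[1],0]
def res(p):
    q,_=cv2.projectPoints(W(p),cv2.Rodrigues(T[:3,:3])[0],T[:3,3],c["K"],c["D"]);return(q[:,0]-uv).ravel()
r=least_squares(res,[480,50,.3,20]);print(r.x,res(r.x).reshape(-1,2).round(1))
p=r.x;np.save("stand.npy",p)
for s in(p[3],140):
  for n,v in(("pad",(50,-44+s,80)),("face",(50,-20+s,100))):print(s,n,Rz(p[2])@v+[p[0],p[1],0])
E
```

```text
[5.33438882e+02 5.72633088e+01 3.85534467e-01 4.79715033e+01] [[-1.4 -1. ]
 [-0.5  0.5]
 [ 1.  -1.7]
 [-0.3 -1.7]
 [-0.5  1.6]
 [-0.5 -1.2]
 [ 2.1  3.1]]
47.97150328028162 pad [578.27525991  79.74601546  80.        ]
47.97150328028162 face [569.24995369 101.98435729 100.        ]
140 pad [543.6675364  165.01939748  80.        ]
140 face [534.64223017 187.25773931 100.        ]
```

```bash
cat > go.py <<'E'
import sys,numpy as np
from cell import manip
from h import Rz
p=np.load("stand.npy");s=manip.read_state()
def tgt(y,z,x=50):
    w=Rz(p[2])@[x,y,0]+[p[0],p[1],0];w[2]=z
    R=Rz(s["eef_rot"][2])@np.diag([1,-1,-1.]);print("tool cm",(R.T@(w-s["eef_pos"])/10).round(2),"roll",round(-(p[2]-s["eef_rot"][2]),3))
pos=Rz(p[2]).T@(s["eef_pos"]-[p[0],p[1],0])
print("stand",pos.round(1),"F",(Rz(p[2]).T@s["wrist_force"]).round(1),"t",s["clock"],"gap",s["finger_gap"],"rot",s["eef_rot"])
for a in sys.argv[1:]: tgt(*map(float,a.split(",")))
E
python3 go.py 8,213 8,150
```

```text
stand [-589.2 -397.5  213.5] F [0.3 0.4 0.5] t 0.85 gap 93.96700486432994 rot [3.14154918e+00 7.03702088e-06 2.51804335e-01]
tool cm [ 5.794e+01 -4.871e+01  5.000e-02] roll -0.134
tool cm [ 57.94 -48.71   6.35] roll -0.134
```

```bash
python3 -m pendant '[[[3.6,-3.0,0,0],[7.2,-6.0,0,0],[10.8,-9.0,0,0],[14.4,-12.0,0,0],[18,-15,0,0]]]' -1 20; python3 -m pendant '[[[3.6,-3.0,0,0],[7.2,-6.0,0,0],[10.8,-9.0,0,0],[14.4,-12.0,0,0],[18,-15,0,0]]]'; python3 go.py 8,213
```

```text
clock: 1.35
eef_pos: [274.7, -340.9, 213.6]
eef_rot: [3.141, -0.0, 0.251]
wrist_force: [1.0, -1.2, 0.4]
finger_gap: 57.5
clock: 1.85
eef_pos: [411.8, -150.6, 213.8]
eef_rot: [3.141, -0.001, 0.252]
wrist_force: [1.1, -0.4, -0.3]
finger_gap: 17.4
stand [-190.9 -146.9  213.8] F [ 0.8 -0.8 -0.3] t 1.85 gap 17.368444587325524 rot [ 3.14105842e+00 -6.15615639e-04  2.51784608e-01]
tool cm [ 21.81 -18.56   0.08] roll -0.134
```

```bash
python3 -m pendant '[[[3.6,-3.0,0,-0.03],[7.2,-6.0,0,-0.06],[10.8,-9.0,0,-0.09],[14.4,-12.0,0,-0.12],[18,-15,0,-0.134]]]'; python3 -m pendant '[[[0,0,0,0],[0,0,0,0]]]';python3 go.py 8,150
```

```text
clock: 2.35
eef_pos: [548.8, 39.6, 213.5]
eef_rot: [3.141, -0.0, 0.387]
wrist_force: [0.2, -0.3, 0.5]
finger_gap: 0.4
clock: 2.55
eef_pos: [547.8, 38.3, 212.9]
eef_rot: [-3.141, 0.001, 0.387]
wrist_force: [0.4, 0.3, 0.2]
finger_gap: 0.2
stand [  6.2 -23.  212.9] F [0.5 0.1 0.2] t 2.55 gap 0.24067568173370052 rot [-3.14135361e+00  8.87925698e-04  3.87332437e-01]
tool cm [ 4.39 -3.09  6.29] roll 0.002
```

```bash
python3 -m pendant '[[[2.2,-1.5,0.5,0],[4.4,-3.1,2,0],[4.4,-3.1,4.5,0],[4.4,-3.1,7,0],[4.4,-3.1,7,0]]]'; python3 go.py 8,95
python3 - <<'E'
from cell import cams
import cv2
for n in("top","side","wrist"):
    c=cams.camera(n);cv2.imwrite(f"pics/{n}1.png",c["frame"][:,:,::-1])
a=cv2.imread("pics/top1.png");b=cv2.imread("pics/side1.png")[130:340,150:430];
cv2.imwrite("pics/side1z.png",cv2.resize(b,None,fx=2.8,fy=2.8))
E
```

```text
clock: 3.05
eef_pos: [575.2, 81.7, 140.7]
eef_rot: [-3.14, 0.005, 0.384]
wrist_force: [-0.3, -0.5, -0.3]
finger_gap: 0.2
stand [ 47.9   6.9 140.7] F [-0.5 -0.3 -0.3] t 3.05 gap 0.1675535050292893 rot [-3.1401621   0.00499836  0.3844878 ]
tool cm [ 0.21 -0.11  4.57] roll -0.001
```

View pics/side1z.png

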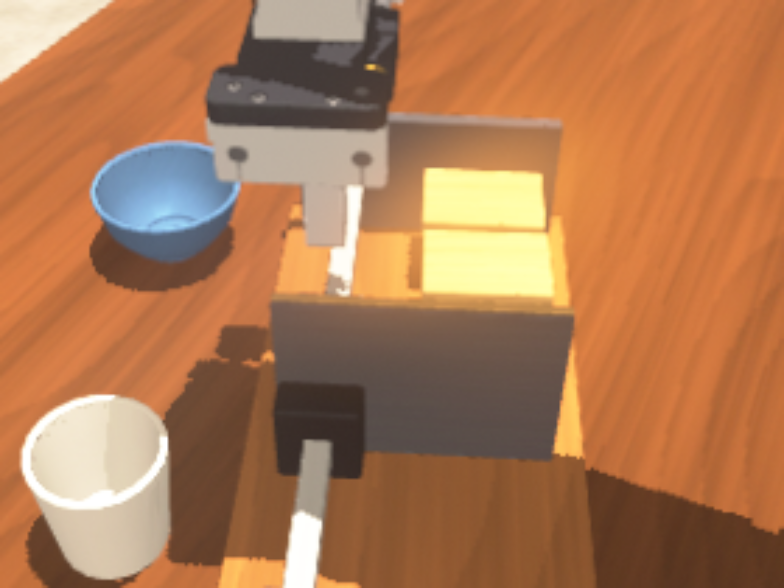

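View pics/wrist1.png

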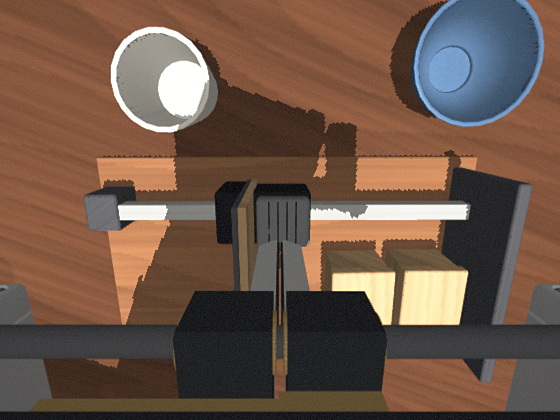

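View pics/top1.png

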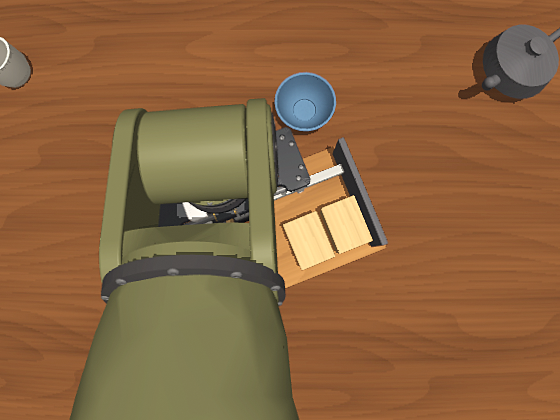

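The wrist view shows the closed fingertips (280,245) in line with the pad (283,213), on the box side of the board (245), with a clear gap. The side view agrees: cup and bowl are well clear. Now I'll lower.

```bash
python3 -m pendant '[[[0,0,1.5,0],[0,0,3,0],[0,0,4.2,0],[0,0,4.6,0],[0,0,4.6,0]]]'; python3 go.py 8,84
```

```text
clock: 3.7
eef_pos: [576.8, 82.9, 97.0]
eef_rot: [-3.141, 0.001, 0.386]
wrist_force: [0.6, -0.3, 0.3]
finger_gap: 0.5
stand [49.8  7.5 97. ] F [ 0.5 -0.5  0.3] t 3.7 gap 0.5058246651440462 rot [-3.14132172e+00  8.09078142e-04  3.85724060e-01]
tool cm [ 0.02 -0.05  1.3 ] roll 0.0
```

```bash
python3 -m pendant '[[[0,0,0.4,0],[0,0,0.8,0],[0,0,1.1,0],[0,0,1.3,0],[0,0,1.3,0]]]'; python3 -m pendant '[[[0,0,0.1,0],[0,0,0.2,0],[0,0,0.25,0],[0,0,0.25,0]]]'; python3 go.py 8,84
```

```text
clock: 4.2
eef_pos: [577.2, 83.0, 84.6]
eef_rot: [3.141, -0.001, 0.386]
wrist_force: [0.8, 0.4, 4.8]
finger_gap: 0.4
clock: 4.6
eef_pos: [577.2, 83.0, 82.1]
eef_rot: [3.141, -0.001, 0.386]
wrist_force: [0.4, -0.8, 5.6]
finger_gap: 0.7
stand [50.2  7.4 82.1] F [ 0.  -0.9  5.6] t 4.6 gap 0.6877905781402668 rot [ 3.14135096e+00 -5.64579644e-04  3.85780002e-01]
tool cm [-0.02 -0.06 -0.19] roll 0.0
```

The pad is about 6 mm down with the force as expected. I'll press slightly deeper, then push.

```bash
python3 -m pendant '[[[0,0,0.1,0],[0,-0.3,0.12,0],[0,-0.7,0.12,0],[0,-1.1,0.12,0],[0,-1.5,0.12,0]]]'; python3 go.py; python3 -m pendant '[[[0,-0.5,0,0],[0,-1,0,0],[0,-1.5,0,0],[0,-2,0,0],[0,-2.5,0,0]]]'; python3 go.py
```

```text
clock: 5.1
eef_pos: [571.6, 96.8, 81.2]
eef_rot: [3.141, -0.001, 0.386]
wrist_force: [0.7, -1.9, 6.3]
finger_gap: 0.2
stand [50.3 22.3 81.2] F [-0.1 -2.   6.3] t 5.1 gap 0.24312497234218705 rot [ 3.14100185e+00 -8.59761674e-04  3.85687868e-01]
clock: 5.6
eef_pos: [562.2, 120.0, 81.2]
eef_rot: [3.141, -0.001, 0.386]
wrist_force: [0.3, -1.9, 7.4]
finger_gap: 0.5
stand [50.3 47.3 81.2] F [-0.4 -1.9  7.4] t 5.6 gap 0.4756505736052736 rot [ 3.14099539e+00 -8.65875714e-04  3.85714609e-01]
```

```bash
python3 -m pendant '[[[0,-0.6,0,0],[0,-1.2,0,0],[0,-1.8,0,0],[0,-2.4,0,0],[0,-3,0,0]]]'; python3 go.py; python3 -m pendant '[[[0,-0.5,0,0],[0,-1,0,0],[0,-1.5,0,0],[0,-2,0,0],[0,-2.4,0,0]]]'; python3 go.py
```

```text
clock: 6.1
eef_pos: [550.9, 147.8, 81.2]
eef_rot: [3.141, -0.001, 0.386]
wrist_force: [0.8, -3.3, 5.8]
finger_gap: 0.5
stand [50.2 77.4 81.2] F [-0.5 -3.3  5.8] t 6.1 gap 0.548756680130449 rot [ 3.14100561e+00 -8.35564949e-04  3.85725170e-01]
clock: 6.6
eef_pos: [541.9, 170.0, 81.2]
eef_rot: [3.141, -0.001, 0.386]
wrist_force: [1.2, -4.6, 7.4]
finger_gap: 0.6
stand [ 50.3 101.2  81.2] F [-0.6 -4.7  7.4] t 6.6 gap 0.5612523306693676 rot [ 3.14073387e+00 -9.08978714e-04  3.85873626e-01]
```

```bash
python3 -m pendant '[[[0,-0.2,0,0],[0,-0.4,0,0],[0,-0.6,0,0]]]'; python3 go.py;python3 -m pendant '[[[0,-0.1,0,0],[0,-0.2,0,0],[0,-0.2,0,0]]]'; python3 go.py
```

```text
clock: 6.9
eef_pos: [539.8, 175.2, 81.2]
eef_rot: [3.141, -0.001, 0.386]
wrist_force: [1.7, -5.2, 7.3]
finger_gap: 0.4
stand [ 50.3 106.9  81.2] F [-0.4 -5.5  7.3] t 6.9 gap 0.37120704378035635 rot [ 3.14053688e+00 -9.45193790e-04  3.85728212e-01]
clock: 7.2
eef_pos: [539.7, 175.6, 81.2]
eef_rot: [3.138, -0.001, 0.385]
wrist_force: [5.3, -14.9, 6.8]
finger_gap: 0.4
stand [ 50.3 107.3  81.2] F [ -0.7 -15.8   6.8] t 7.2 gap 0.3832917721431279 rot [ 3.13824528e+00 -1.02773476e-03  3.85252192e-01]
```

Run:
```python
from cell import cams
import cv2
for n in("side",):
    c=cams.camera(n);cv2.imwrite(f"pics/{n}2.png",c["frame"][:,:,::-1])
```

```text
(no output)
```

View pics/side2.png

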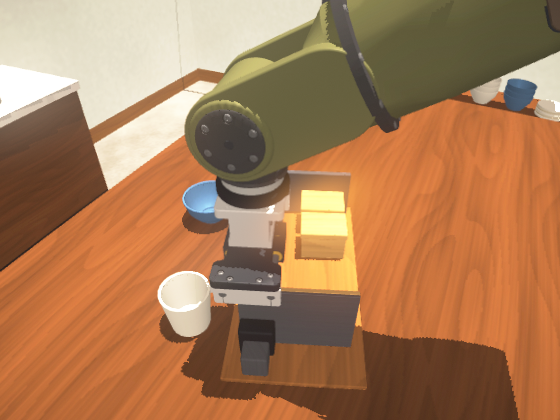

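The force rose to 16 N with the tip stalled at stand y 107.3. Home was predicted at 107.5, and the picture shows the carriage against the block at (257,350). I'll lift straight up first so the pad friction doesn't drag the stop back, then retreat.

```bash
python3 -m pendant '[[[0,0,-0.4,0],[0,0,-0.9,0],[0,0.1,-1.4,0],[0,0.5,-2,0],[0,0.8,-3,0]]]'; python3 -m pendant '[[[0,0,-3,0],[0,0,-6,0],[0,0,-10,0],[0,0,-13,0],[0,0,-13,0]]]';python3 -m pendant '[[[-4,4,0,0],[-8,8,0,0],[-11,11,0,0],[-14,14,0,0],[-17,17,0,0]]]';python3 -m pendant '[[[-3,3,0,0],[-6,6,0,0],[-6,6,0,0],[-6,6,0,0]]]'
python3 - <<'E'
from cell import cams,models
import cv2
for n in("side","top"):
    c=cams.camera(n);cv2.imwrite(f"pics/{n}3.png",c["frame"][:,:,::-1])
    for t in("gift0","cup","bowl","release_top"):print(n,t,[(round(r["score"],2),r["point"]) for r in models.regions_of(n,t)])
E
```

```text
clock: 7.75
eef_pos: [541.3, 169.9, 110.5]
eef_rot: [-3.141, 0.001, 0.386]
wrist_force: [-0.1, 0.3, -0.3]
finger_gap: 0.5
clock: 8.25
eef_pos: [542.8, 170.4, 245.7]
eef_rot: [3.141, -0.007, 0.386]
wrist_force: [-0.0, 0.7, -0.7]
finger_gap: 0.1
clock: 8.75
eef_pos: [446.6, -53.0, 240.5]
eef_rot: [-3.141, 0.0, 0.386]
wrist_force: [0.4, -0.5, 0.6]
finger_gap: 0.5
clock: 9.15
eef_pos: [414.7, -129.9, 240.5]
eef_rot: [-3.141, 0.0, 0.384]
wrist_force: [0.7, 0.3, 0.6]
finger_gap: 0.4
side gift0 [(0.98, [324.4, 234.6]), (0.74, [319.6, 202.4])]
side cup [(0.59, [186.1, 302.8])]
side bowl [(0.71, [212.3, 200.4])]
side release_top [(0.61, [258.9, 283.1])]
top gift0 [(0.87, [308.7, 238.9]), (0.77, [342.9, 224.1])]
top cup [(0.69, [172.2, 165.8])]
top bowl [(0.79, [306.5, 101.6])]
top release_top [(0.55, [189.6, 223.6])]
```

View pics/side3.png

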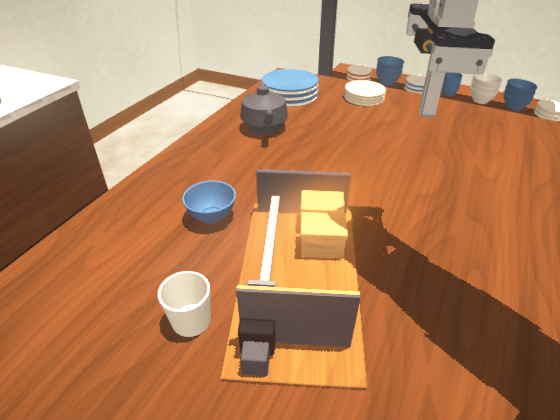

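View pics/top3.png

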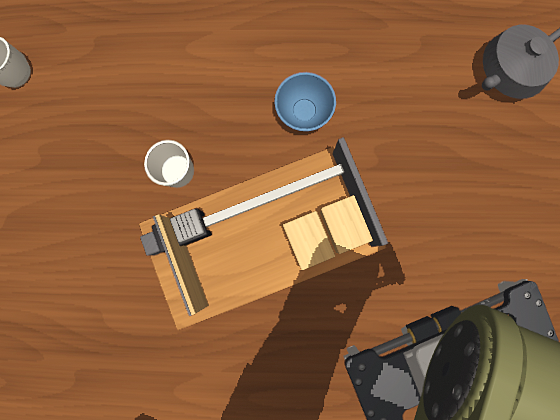

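The carriage is against the end block at (152,242) in the top view. The boxes, cup and bowl are where they were. I'll check the stop value and pad height numerically before handing in.

Run:
```python
from cell import cams
from h import Rz
import cv2,numpy as np
p=np.load("stand.npy");c=cams.camera("top");T=np.linalg.inv(c["pose"])
a=cv2.resize(c["frame"][190:340,130:260,::-1].copy(),None,fx=4,fy=4,interpolation=cv2.INTER_CUBIC)
def pr(X):
    q,_=cv2.projectPoints(np.array(X,float)@Rz(p[2]).T+[p[0],p[1],0],cv2.Rodrigues(T[:3,:3])[0],T[:3,3],c["K"],c["D"]);return ((q[:,0]-[130,190]+.5)*4).astype(int)
for s,col in((140,(0,255,0)),(133,(0,0,255))):
    cv2.polylines(a,[pr([(74,s-20,120),(-76,s-20,120)])],False,col,1)
cv2.polylines(a,[pr([(70,53+22,80),(70,75,80),(30,75,80)])],False,(255,0,0),1)
cv2.imwrite("pics/chk.png",a)
```

```text
(no output)
```

View pics/chk.png

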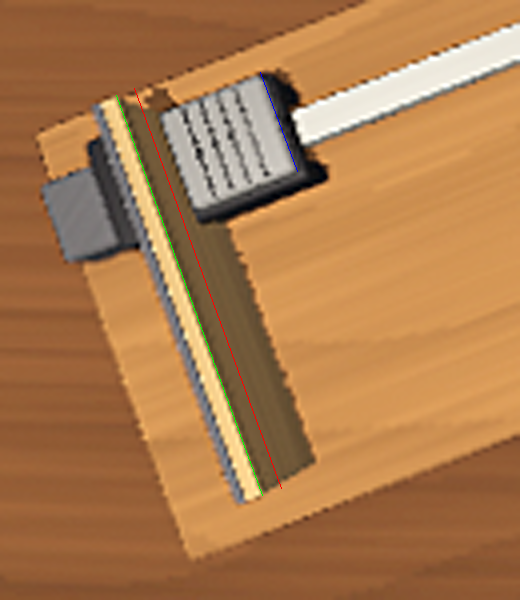

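The front edge of the board lies exactly on the green line, drawn for the stop at 0.140 m (red is 0.133 m). The pad's edge matches its raised height of 80 mm (blue).

```bash
python3 -c "
from cell import manip
print(manip.sign_off())"
```

```text
the job is handed in; nothing more can be done
None
```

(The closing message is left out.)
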